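# Lock the mitre board's bar at 45 degrees

### The job

Set the sloping mitre board for 45-degree cuts: swing its metal bar round by the wooden knob until the hole in the bar lies over the mitre hole in the deck (the one off to the left as seen from the robot, not the straight-ahead one), then take the wooden-handled lock pin from its parking block and push it square through both until its collar rests on the bar. Leave the pin in place, let go, and leave the jar, screwdriver and sanding block where they lie.

Things in the scene. Friction and masses are not known exactly. Their poses are not given: they have to be found in the camera images.
- swing_bar (a joint): angle (rad) of the board's aluminium bar about its pivot, an axis square to the deck: 0 = straight up the slope, away from the robot; grows anticlockwise seen from above (to the left seen from the robot); mitre hole at 0.785. Range -0.6 to 1.05, no detent; stays where it is left (about 2 N at the knob moves it)
- pivot (a point): the bar's pivot, at the deck's face near its lower edge. The deck is a fixed wooden board 220 x 260 mm, 15 mm thick, hollow below, sloping 25 degrees: it rises away from the robot. Axes: x up the slope, y across to the left, z square out of the deck (leaning 25 degrees towards the robot). The board's place and yaw vary
- mitre_hole (a point): centre, at the deck's face, of the 13 mm through hole into which the pin must go; 120 mm from the pivot, 45 degrees to the left of straight up the slope. Axes as for the pivot: z is the hole's axis, out of the deck
- straight_hole (a point): centre, at the deck's face, of the other, identical hole, straight up the slope 120 mm from the pivot: not the one wanted
- bar_hole (a point): centre of the 13 mm through hole in the bar, at its top face (11 mm above the deck's face), 120 mm from the pivot; x along the bar, z square out of the deck. The bar is a flat bar 36 mm wide, 10 mm thick, from 30 mm behind to 205 mm beyond its pivot
- bar_knob (a point): point on the axis of the bar's fixed upright wooden knob, a grip 20 mm in diameter, square to the deck, 175 mm from the pivot; the point lies 29 mm above the bar's top face and 21 mm below the knob's top; z along the knob
- pin_handle (a point): the point to grip on the lock pin's round wooden handle (18 mm in diameter, 47 mm long): on its axis, 28 mm above the collar's underside, 22 mm below the handle's top; z along the pin from tip to handle. The pin, about 70 g, starts upright in a fixed wooden parking block 60 x 60 x 55 mm, its collar on the block's top
- pin_shoulder (a point): underside of the pin's steel collar (24 mm in diameter, 3 mm thick), on the axis. Below it a steel shank 10 mm in diameter and 42 mm long, the last 12 mm tapering to a 4 mm tip
- jar: bystander: a closed jar, 60 mm in diameter, 85 mm high, near the parking block; origin at its underside
- screwdriver: bystander: a screwdriver lying on the table to the left of the mitre board; origin under it
- sanding_block: bystander: a cork sanding block 100 x 55 x 35 mm beyond the mitre board; origin at its underside
Things that resemble listed ones, but are neither listed nor needed, are in the scene too. Of the things that look like the part that bears pin_handle, the smaller one is meant.

How it is judged:
By the outcome, as a careful person would: the job done as asked, in the order asked, and still so for the second after the job is handed in, with the robot touching nothing.
It also fails if it takes over 61 s, if anything falls off the work surface, if the arm or the gripper's body presses on something with over 40 N, if the wrist force passes 120 N, or if a joint passes its speed limit or range.

### The arm

A 7-joint arm with a two-finger parallel gripper is mounted at the origin on the work surface. World frame = base frame: x ahead of the robot, y to its left, z up, the work surface at z = 0. Lengths are in m, angles in degrees, forces in N, time in s.
With the tool pointing down it reaches from about 0.35 to 0.9 m from the base axis. Payload 19.9 kg.
Tool frame: the origin (TCP) lies at the very end of the fingers, on their centre line; the grasp point (between the pads) lies 19 mm behind it (bot.hold_point_z is the distance from the TCP to the grasp point, in m); z points along the fingers, y is the line along which they close (so a half turn about z gives the same grasp; the last joint's range is limited). The gripper opens to 94 mm and grips with 3 to 60 N. Pads are 16 mm wide; open, the fingers measure 119 mm over their backs; the gripper's body (75 mm by 177 mm) begins 78 mm behind the grasp point.
Start: joints at [70.273, 23.915, -0.59, 92.452, 0.269, 63.638, -3.037], TCP at [0.186, -0.597, 0.205] pointing down, gripper open.
Joint ranges: [-161.28, 161.28], [-22.2, 115.67], [-73.04, 71.86], [3.21, 147.25], [-68.34, 248.33], [10.77, 114.83], [-161.83, 161.83]. Speed limits (degrees/s): [108.29, 108.29, 136.94, 136.94, 172.46, 172.46, 172.46].

### API

Orientations are given as a 3x3 rotation matrix whose columns are the frame's x, y, z axes.
In Python, from workcell import bot gives the robot as it stands.
- The arm moves only by the tool send_rows, never from a script. Its arguments are lists of equal length, an entry for each row: "xyz": the shift along the tool's x, y, z in m, a list of three; "dr": the turn, a rotation vector about the tool's x, y, z in rad, a list of three; "fingers": the closure in counts, from 0 (fully open) to 255 (shut). In form: {"xyz": [[tx, ty, tz], ...], "dr": [[ax, ay, az], ...], "fingers": [fingers, ...]}. A call has 1 to 12 rows; each row shifts and turns the commanded pose from where the row before left it, along the tool's axes as they then stand; what a row does not reach is not made up. A row lasts 1/10 s, in which the tool goes at most 50 mm and 8.59 degrees, less where a joint would pass 70% of its speed; a pose out of reach is approached as far as the arm can. A call with a gripper value outside its range is refused whole. The fingers move at their own pace and stop on an object; "newtons" is the grip in N (left out, the last holds). Time passes only in rows, so rows that do not move let the fingers close. It gives the time, the measured TCP pose, the force, the opening and the grip force at its end, in the units of the state.
- bot.sense(): the state, without advancing time (a new reading comes with each control period).
- bot.grab_frame(name): name is "scene" or "top" or "wrist"; returns the picture (420x560x3 uint8, red, green, blue); there is no depth.
- bot.camera_info(name): a dict with "fx", "fy", "cx", "cy" (pixels), "distortion" ([k1, k2, p1, p2, k3] as OpenCV has them; the pictures are not rectified), "R" (3x3) and "t" (3): a world point X has camera coordinates R X + t. Camera axes: x right, y down, z forward; pixel columns grow to the right and rows downward; lengths in m; the calibration is good to about 2 mm. A picture is of the moment at which its call begins: read the wrist's pose just before it. camera_info takes no time and is no camera call; for the wrist camera it gives the pose at the moment of the call.
- bot.finish_job(): hands the job in; it is judged then, once.
The state is a dict: "clock": time; "joints": joint angles; "dq": joint speeds; "joint_torque": joint torques, N m; "tcp_pos": TCP position; "tool_rot": TCP orientation; "ft_force": force on the tool from outside, world axes, zero at the start; "moment": the same for the moment, N m; "grip_width": opening from 0.0 (shut) to 1.0 (fully open); "finger_force": force on a finger pad.
Only numpy, scipy, OpenCV 4.12 (cv2) and the standard library are available. Lean on these libraries where they do the work, as an engineer would, in place of code of your own. Each camera call takes 0.05 s, during which the arm holds its last target. There are 200 camera calls.

## Working session

There is one attempt and no reset: what is moved stays moved. The work goes in short steps, Python scripts to look and compute and a tool call to move; the robot and the scene stay as the last step left them, time stands still between calls to the robot, and variables do not carry over. Pictures are saved under pics/ and viewed, at most 10 in all, crops included, and the job is handed in when it is done.

Besides the shell and the picture viewer there is one more tool, called after "Call:" as name(argument=value, ...), one argument or row to a line, values as JSON. send_rows: Moves the arm, as the interface text tells. Its arguments: {"type":"object","properties":{"xyz":{"type":"array"},"dr":{"type":"array"},"fingers":{"type":"array"},"newtons":{"type":"number"}},"required":["xyz","dr","fingers"]}

```bash
mkdir -p pics; ls; python3 - <<'E'
from workcell import bot
import cv2
for n in("scene","top"):
    im=bot.grab_frame(n); cv2.imwrite(f"pics/{n}0.png",im[:,:,::-1])
    print(n,bot.camera_info(n))
print(bot.sense())
E
```

```text
pics
scene {'fx': 409.2019207429966, 'fy': 409.2019207429966, 'cx': 276.89354585151966, 'cy': 203.78523393334729, 'distortion': array([-0.01963437,  0.        ,  0.        ,  0.        ,  0.        ]), 'R': array([[-0.66210917,  0.74930395,  0.01245126],
       [ 0.63692509,  0.57140715, -0.51751358],
       [-0.39488971, -0.33471996, -0.8555844 ]]), 't': array([ 0.34425656, -0.3241845 ,  1.42511076])}
top {'fx': 453.7280439506756, 'fy': 453.7280439506756, 'cx': 271.0282122738316, 'cy': 210.10057230915243, 'distortion': array([-0.00853481,  0.        ,  0.        ,  0.        ,  0.        ]), 'R': array([[-0.02919912, -0.99948966, -0.01295488],
       [-0.9939323 ,  0.03040689, -0.10570719],
       [ 0.10604716,  0.00978972, -0.99431291]]), 't': array([0.04193484, 0.58595535, 0.99701637])}
{'clock': 0.1, 'joints': array([70.27290479, 23.94396972, -0.59059422, 92.4800457 ,  0.27049761,
       63.63602554, -3.03662355]), 'dq': array([ 0.06271068, -0.00220994,  0.13552436, -0.05282819, -0.01539982,
        0.10455519, -0.05305315]), 'joint_torque': array([ 1.31187764e-03, -8.52583480e+01,  6.39698915e-01, -4.26698327e+01,
       -4.89400607e-02,  1.63602229e-02,  7.33210732e-05]), 'tcp_pos': array([ 0.18626802, -0.59627356,  0.20490978]), 'tool_rot': array([[ 9.54497723e-01,  2.98217939e-01, -3.98477342e-04],
       [ 2.98218188e-01, -9.54497261e-01,  9.44189114e-04],
       [-9.87713999e-05, -1.02005955e-03, -9.99999475e-01]]), 'ft_force': array([ 0.40956243, -0.57750231, -0.18052245]), 'moment': array([-0.00133445,  0.05194728, -0.01376261]), 'finger_force': 0.0, 'grip_width': 0.9996312052228741}
```

View pics/scene0.png

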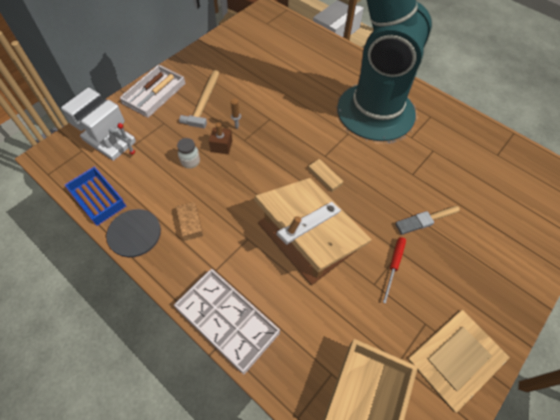

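View pics/top0.png

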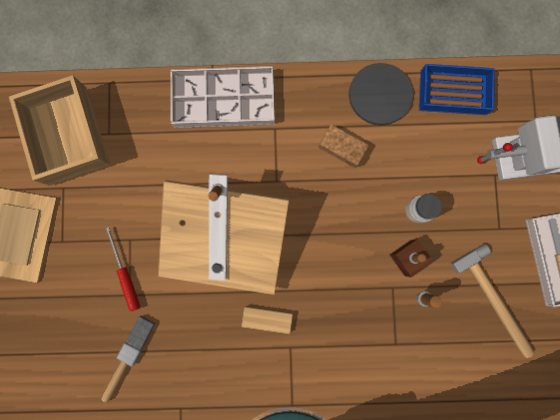

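```bash
python3 - <<'E'
import cv2,numpy as np
t=cv2.imread("pics/top0.png"); s=cv2.imread("pics/scene0.png")
f=lambda im,x,y,w,h,k:cv2.resize(im[y:y+h,x:x+w],(w*k,h*k),interpolation=cv2.INTER_CUBIC)
a=np.hstack([f(t,155,165,135,135,4)[:, :],np.vstack([f(t,385,235,65,75,4)])[:300].repeat(1,0) if 0 else cv2.copyMakeBorder(f(t,385,235,65,75,4),0,240,0,0,0)])
a[300:540,540:800]=f(s,200,92,65,60,4)
cv2.imwrite("pics/c1.png",a)
cv2.imwrite("pics/c2.png",f(s,250,170,130,110,5))
E
```

```text
(no output)
```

View pics/c1.png

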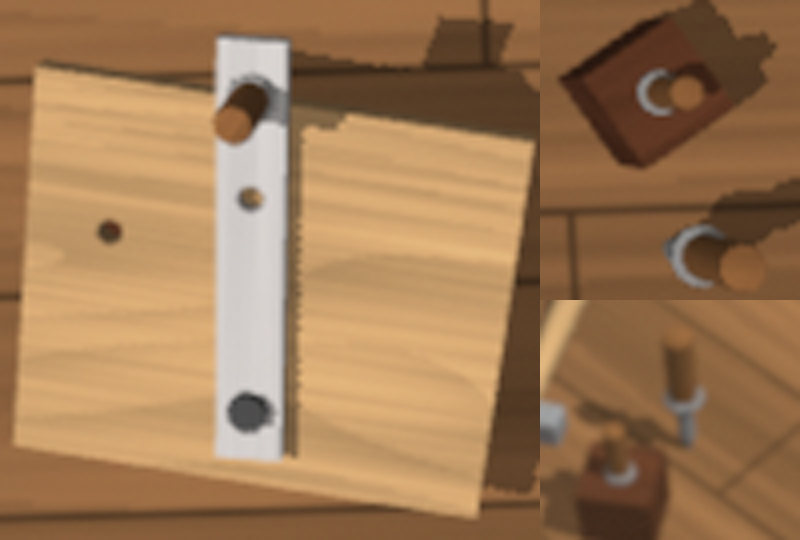

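View pics/c2.png

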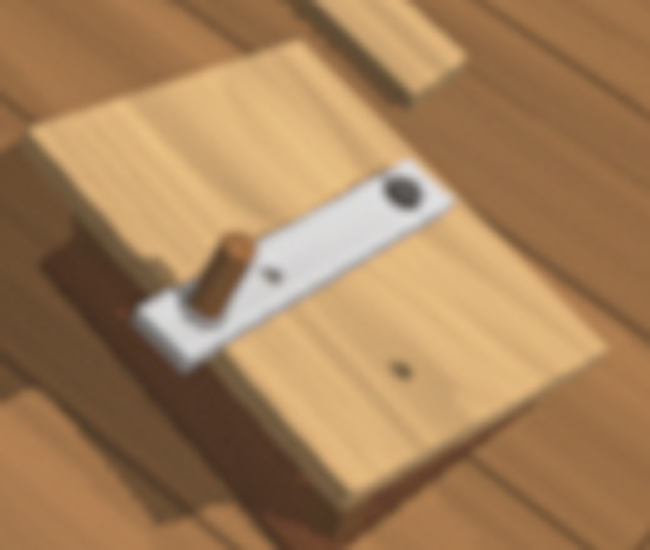

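```bash
cat > h.py <<'E'
import numpy as np,cv2
from scipy.optimize import least_squares
from scipy.spatial.transform import Rotation as Ro
from workcell import bot
def proj(c,X):
    X=np.atleast_2d(X).astype(float)
    K=np.array([[c['fx'],0,c['cx']],[0,c['fy'],c['cy']],[0,0,1]])
    return cv2.projectPoints(X,cv2.Rodrigues(np.array(c['R']))[0],np.array(c['t']),K,np.array(c['distortion']))[0][:,0]
def deckR(yaw): return (Ro.from_euler('z',yaw)*Ro.from_euler('y',-25,degrees=True)).as_matrix()
E
cat > fit.py <<'E'
from h import *
T=lambda u,v:((u+.5)/4-.5+155,(v+.5)/4-.5+165)
S=lambda u,v:((u+.5)/5-.5+250,(v+.5)/5-.5+170)
names=['mitre','hole','knob','bolt','FL','FR','NL','NR','bNL','bNR']
top=dict(zip(names,[T(109,231),T(250,198),T(233,126),T(249,411),T(36,64),T(533,140),T(14,445),T(478,517),T(215,458),T(283,460)]))
sc=dict(zip(names,[S(400,370),S(273,274),S(240,241),S(403,190),S(347,495),S(30,130),S(607,347),S(300,40),S(455,200),S(410,157)]))
def pts(p):
    R=deckR(p[3]);c,s=np.cos(p[4]),np.sin(p[4]);B=lambda x,y,z:[c*x-s*y,s*x+c*y,z]
    q=.12/np.sqrt(2);x0,y0=p[5],p[6]
    L=[[q,q,0],B(.12,0,.011),B(.175,0,.061),[0,0,p[7]],[x0+.22,y0+.13,0],[x0+.22,y0-.13,0],[x0,y0+.13,0],[x0,y0-.13,0],B(-.03,.018,.011),B(-.03,-.018,.011)]
    return np.array(L)@R.T+p[:3]
ct,cs=bot.camera_info('top'),bot.camera_info('scene')
def res(p):
    X=pts(p);return np.r_[(proj(ct,X)-[top[n] for n in names]).ravel(),(proj(cs,X)-[sc[n] for n in names]).ravel()]
r=least_squares(res,[.5,.1,.05,0,.1,-.04,0,.015],loss='soft_l1')
p=r.x;print(p.round(4));print(res(p).reshape(2,-1,2).round(1).tolist())
for n,x in zip(names,pts(p)):print(n,x.round(4))
# pin
a=lambda u,v:((u-539.5)/4-.5+385,(v+.5)/4-.5+235); b=lambda u,v:((u-539.5)/4-.5+200,(v-299.5)/4-.5+92)
def rp(q):
    X=[[q[0],q[1],q[2]+.047],[q[0],q[1],q[2]]]
    return np.r_[(proj(ct,X)-[a(687,92),a(658,92)]).ravel(),(proj(cs,X)-[b(615,432),b(620,470)]).ravel()]
r=least_squares(rp,[.5,-.3,.058]);print('pin',r.x.round(4),r.fun.round(1))
E
python3 fit.py
```

```text
[ 4.677e-01  1.429e-01  6.450e-02 -1.815e-01  8.690e-02 -4.950e-02
  1.000e-04  1.450e-02]
[[[0.2, 0.3], [0.2, 0.2], [-0.3, -0.3], [-0.3, 0.3], [-0.4, 0.1], [0.6, -0.1], [-0.2, -0.1], [-0.1, 0.1], [0.2, -0.2], [-0.4, 0.5]], [[-0.1, -0.3], [-0.7, -0.3], [-0.0, 0.5], [0.1, 0.5], [0.8, -0.2], [-0.9, -0.3], [0.1, 0.4], [-0.2, -0.1], [-0.2, 0.2], [-0.4, 0.4]]]
mitre [0.5587 0.2124 0.1004]
hole [0.5716 0.1344 0.125 ]
knob [0.6005 0.1339 0.1935]
bolt [0.4617 0.144  0.0776]
FL [0.6432 0.2429 0.1366]
FR [ 0.5963 -0.0128  0.1366]
NL [0.4471 0.2789 0.0436]
NR [0.4002 0.0232 0.0436]
bNL [0.4379 0.1639 0.0612]
bNR [0.4342 0.1281 0.0625]
pin [ 0.4705 -0.2841  0.0594] [-0.2  0.   0.2  0.1 -0.3 -0.4  0.1  0.4]
```

```bash
cat >> h.py <<'E'
P=np.array([.4677,.1429,.0645]);YAW=-.1815
def bar(th,r,z):
    return P+deckR(YAW)@np.array([r*np.cos(th),r*np.sin(th),z])
def toolR(a):  # tool x along deck-plane direction a
    R=deckR(YAW);x=R@[np.cos(a),np.sin(a),0];z=-R[:,2];return np.c_[x,np.cross(z,x),z]
def delta(pos,R,first='rot'):
    s=bot.sense();R0=s['tool_rot'];d=np.array(pos)-s['tcp_pos']
    print('turn',Ro.from_matrix(R0.T@R).as_rotvec().round(4),'shift in old axes',(R0.T@d).round(4),'in new axes',(R.T@d).round(4))
E
python3 -c "
from h import *
th=.087
delta(bar(th,.175,.04-.019+.07),toolR(th))"
```

```text
turn [-0.1247  0.4217  0.3908] shift in old axes [ 0.6019 -0.5794 -0.0152] in new axes [ 0.3129 -0.7688  0.0969]
```

Call:
send_rows(
  xyz=[
    [0.03,-0.029,-0.0008],
    [0.03,-0.029,-0.0008],
    [0.03,-0.029,-0.0008],
    [0.03,-0.029,-0.0008],
    [0.03,-0.029,-0.0008],
    [0.03,-0.029,-0.0008],
    [0.03,-0.029,-0.0008],
    [0.03,-0.029,-0.0008],
    [0.03,-0.029,-0.0008],
    [0.03,-0.029,-0.0008],
    [0.03,-0.029,-0.0008],
    [0.03,-0.029,-0.0008],
  ],
  dr=[
    [0,0,0],
    [0,0,0],
    [0,0,0],
    [0,0,0],
    [0,0,0],
    [0,0,0],
    [0,0,0],
    [0,0,0],
    [0,0,0],
    [0,0,0],
    [0,0,0],
    [0,0,0],
  ],
  fingers=[0,0,0,0,0,0,0,0,0,0,0,0],
)

```text
clock: 1.3
tcp_pos: [0.4266, -0.1554, 0.2151]
tool_rot: [[0.955, 0.298, -0.0], [0.298, -0.955, -0.0], [-0.0, 0.0, -1.0]]
ft_force: [0.1, -0.2, -0.4]
grip_width: 0.999
finger_force: 0.0
```

Call:
send_rows(
  xyz=[
    [0,0,0],
    [0,0,0],
    [0,0,0],
    [0,0,0],
    [0,0,0],
  ],
  dr=[
    [-0.025,0.0843,0.078],
    [-0.025,0.0843,0.078],
    [-0.025,0.0843,0.078],
    [-0.025,0.0843,0.078],
    [-0.025,0.0843,0.078],
  ],
  fingers=[0,0,0,0,0],
)

```text
clock: 1.8
tcp_pos: [0.426, -0.1574, 0.2152]
tool_rot: [[0.902, -0.106, 0.419], [-0.08, -0.994, -0.079], [0.425, 0.038, -0.905]]
ft_force: [1.1, 0.8, -0.3]
grip_width: 0.998
finger_force: 0.0
```

```bash
python3 -c "
from h import *
th=.087
s=bot.sense();print(s['tcp_pos'],s['joints'])
delta(bar(th,.175,.04-.019+.07),toolR(th))"
```

```text
[ 0.42595357 -0.15738802  0.21517516] [ 38.98073715  -7.93195822 -18.22240519 132.61376322 -13.02644449
  30.59839622 -65.41089325]
turn [ 0.0024 -0.0038 -0.0026] shift in old axes [ 0.1251 -0.3087  0.0397] in new axes [ 0.126  -0.3083  0.04  ]
```

Call:
send_rows(
  xyz=[
    [0.0157,-0.0386,0.005],
    [0.0157,-0.0386,0.005],
    [0.0157,-0.0386,0.005],
    [0.0157,-0.0386,0.005],
    [0.0157,-0.0386,0.005],
    [0.0157,-0.0386,0.005],
    [0.0157,-0.0386,0.005],
    [0.0157,-0.0386,0.005],
    [0,0,0],
    [0,0,0],
  ],
  dr=[
    [0,0,0],
    [0,0,0],
    [0,0,0],
    [0,0,0],
    [0,0,0],
    [0,0,0],
    [0,0,0],
    [0,0,0],
    [0.002,-0.003,-0.002],
    [0,0,0],
  ],
  fingers=[0,0,0,0,0,0,0,0,0,0],
)

```text
clock: 2.8
tcp_pos: [0.5873, 0.1378, 0.2192]
tool_rot: [[0.906, -0.097, 0.412], [-0.073, -0.995, -0.074], [0.417, 0.037, -0.908]]
ft_force: [0.6, -1.1, 0.2]
grip_width: 1.0
finger_force: 0.0
```

```bash
python3 -c "
from h import *
th=.087
delta(bar(th,.175,.04-.019+.07),toolR(th))
c=bot.camera_info('wrist');im=bot.grab_frame('wrist')[:,:,::-1].copy()
q=.12/2**.5
for n,X in dict(ktop=bar(th,.175,.061),kbase=bar(th,.175,.011),hole=bar(th,.12,.011),bolt=bar(0,0,.0145),mitre=bar(np.pi/4,.12,0)).items():
  print(n,proj(c,X).round(1))
cv2.imwrite('pics/w1.png',im);s=bot.sense();print(s['joints'].round(1))
"
```

```text
turn [-0.0022  0.0043  0.0047] shift in old axes [ 0.0014  0.0015 -0.0009] in new axes [ 0.0014  0.0015 -0.0009]
ktop [[273.9 229.2]]
kbase [[274.  208.1]]
hole [[273.7 267.1]]
bolt [[273.1 379.9]]
mitre [[192.2 288.1]]
[  17.6   14.5  -46.8  112.7   38.4   42.9 -146.9]
```

View pics/w1.png

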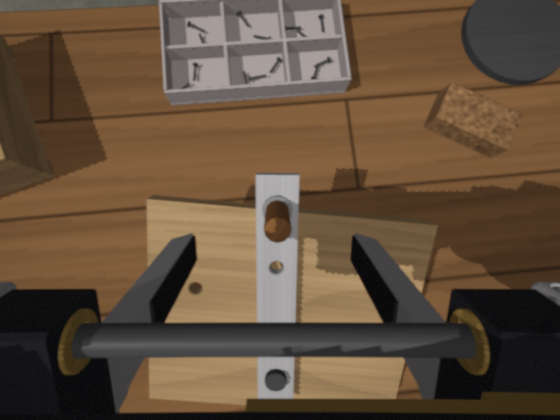

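Call:
send_rows(
  xyz=[
    [0.0014,0.0015,0.01],
    [0,0,0.012],
    [0,0,0.012],
    [0,0,0.012],
    [0,0,0.012],
    [0,0,0.01],
    [0,0,0],
    [0,0,0],
    [0,0,0],
    [0,0,0],
    [0,0,0],
    [0,0,0],
  ],
  dr=[
    [-0.002,0.004,0.005],
    [0,0,0],
    [0,0,0],
    [0,0,0],
    [0,0,0],
    [0,0,0],
    [0,0,0],
    [0,0,0],
    [0,0,0],
    [0,0,0],
    [0,0,0],
    [0,0,0],
  ],
  fingers=[0,0,0,0,0,60,120,160,255,255,255,255],
  newtons=15,
)

```text
clock: 4.05
tcp_pos: [0.617, 0.1301, 0.1592]
tool_rot: [[0.903, -0.104, 0.417], [-0.079, -0.994, -0.077], [0.422, 0.037, -0.906]]
ft_force: [-0.2, 0.9, -0.2]
grip_width: 0.438
finger_force: 0.0
```

```bash
python3 -c "
from h import *
s=bot.sense();R=deckR(YAW)
k=s['tcp_pos']-s['tool_rot'][:,2]*.019
l=R.T@(k-P);print(s['clock'],s['ft_force'],s['grip_width'],s['joints'].round(1),'local',l.round(4),'ang',np.arctan2(l[1],l[0]),np.hypot(*l[:2]))
c=bot.camera_info('wrist');im=bot.grab_frame('wrist')[:,:,::-1].copy()
cv2.imwrite('pics/w2.png',im)
th=np.arctan2(l[1],l[0])
for t in(.785,):
  delta(bar(t,.175,.021),toolR(t))
"
```

```text
4.05 [-0.15648211  0.91481066 -0.16352393] 0.43843638271564234 [  13.2   21.8  -41.5  112.8   48.7   38.7 -155.1] local [0.1752 0.0144 0.0418] ang 0.08180007913284425 0.17579463305733342
turn [ 0.0014 -0.001  -0.6998] shift in old axes [-0.0419 -0.1133  0.0015] in new axes [ 0.0409 -0.1137  0.0017]
```

Call:
send_rows(
  xyz=[
    [0,0,0],
    [0,0,0],
    [0,0,0],
    [0,0,0],
    [0,0,0],
    [0,0,0],
    [-0.0001,-0.0044,0],
    [-0.0002,-0.00875,0],
    [0,0,0],
  ],
  dr=[
    [0,0,0],
    [0,0,0],
    [0,0,0],
    [0,0,0],
    [0,0,0],
    [0,0,0],
    [0,0,-0.025],
    [0,0,-0.05],
    [0,0,0],
  ],
  fingers=[255,255,255,255,255,255,255,255,255],
)

```text
clock: 5.0
tcp_pos: [0.618, 0.1448, 0.1582]
tool_rot: [[0.908, -0.032, 0.417], [-0.0, -0.997, -0.076], [0.418, 0.069, -0.906]]
ft_force: [1.0, 1.8, 0.8]
grip_width: 0.21
finger_force: 15.0
```

```bash
cat > st.py <<'E'
from h import *
s=bot.sense();R=deckR(YAW)
k=s['tcp_pos']-s['tool_rot'][:,2]*.019
l=R.T@(k-P);print(s['clock'],s['ft_force'].round(1),s['grip_width'],s['joints'].round(1),'local',l.round(4),'ang',np.arctan2(l[1],l[0]),np.hypot(*l[:2]))
for t in(.785,):
  delta(bar(t,.175,.021),toolR(t))
E
python3 st.py
```

```text
5.0 [1.  1.8 0.8] 0.20975262872169093 [  12.    22.7  -42.2  112.1   49.8   39.8 -152.6] local [0.1732 0.029  0.0416] ang 0.16586585499588694 0.17561651467092884
turn [ 1.000e-04 -1.500e-03 -6.206e-01] shift in old axes [-0.0333 -0.1015  0.0016] in new axes [ 0.032  -0.1019  0.0016]
```

Call:
send_rows(
  xyz=[
    [-0.0002,-0.00875,0],
    [-0.0002,-0.00875,0],
    [-0.0002,-0.00875,0],
    [-0.0002,-0.00875,0],
    [-0.0002,-0.00875,0],
    [-0.0002,-0.00875,0],
    [-0.0002,-0.00875,0],
    [-0.0002,-0.00875,0],
    [-0.0002,-0.00875,0],
    [-0.0002,-0.00875,0],
    [-0.0002,-0.00875,0],
    [0,0,0],
  ],
  dr=[
    [0,0,-0.05],
    [0,0,-0.05],
    [0,0,-0.05],
    [0,0,-0.05],
    [0,0,-0.05],
    [0,0,-0.05],
    [0,0,-0.05],
    [0,0,-0.05],
    [0,0,-0.05],
    [0,0,-0.05],
    [0,0,-0.05],
    [0,0,0],
  ],
  fingers=[255,255,255,255,255,255,255,255,255,255,255,255],
)

```text
clock: 6.2
tcp_pos: [0.5973, 0.2363, 0.141]
tool_rot: [[0.791, 0.448, 0.417], [0.521, -0.85, -0.076], [0.32, 0.277, -0.906]]
ft_force: [-1.0, 3.9, 1.4]
grip_width: 0.212
finger_force: 15.0
```

```bash
python3 st.py
```

```text
6.2 [-1.   3.9  1.4] 0.2116403686247795 [   4.1   27.8  -46.4  110.1   57.1   46.2 -135.2] local [0.1326 0.1152 0.0415] ang 0.7155459876262427 0.1756343197456349
turn [-0.0001 -0.0012 -0.0707] shift in old axes [-0.0011 -0.0121  0.0015] in new axes [-0.0002 -0.0122  0.0015]
```

Call:
send_rows(
  xyz=[
    [-0.0001,-0.0061,0],
    [-0.0001,-0.0061,0],
    [0,0,0],
    [0,0,0],
  ],
  dr=[
    [0,0,-0.035],
    [0,0,-0.035],
    [0,0,0],
    [0,0,0],
  ],
  fingers=[255,255,255,255],
)

```text
clock: 6.6
tcp_pos: [0.5922, 0.2454, 0.1379]
tool_rot: [[0.76, 0.498, 0.417], [0.575, -0.814, -0.076], [0.301, 0.298, -0.906]]
ft_force: [1.2, 3.9, 1.8]
grip_width: 0.209
finger_force: 15.0
```

```bash
python3 st.py; python3 - <<'E'
from h import *
c=bot.camera_info('wrist');a=bot.grab_frame('wrist')[:,:,::-1];ct=bot.camera_info('top');t=bot.grab_frame('top')[:,:,::-1]
th=np.pi/4
H0=bar(th,.12,.011);H1=bar(th,.12,0)
for n,cc in(('w',c),('t',ct)): print(n,proj(cc,[H0,H1,bar(th,0,.0145)]).round(1))
pw=proj(c,[H0])[0].astype(int);pt=proj(ct,[H0])[0].astype(int)
print(pw,pt)
def f(im,p,w,k):
    x,y=max(0,min(559-w,p[0]-w//2)),max(0,min(419-w,p[1]-w//2));print('org',x,y)
    return cv2.resize(im[y:y+w,x:x+w],None,fx=k,fy=k,interpolation=cv2.INTER_CUBIC)
cv2.imwrite('pics/c3.png',np.hstack([f(a,pw,100,4),f(t,pt,50,8)]))
E
```

```text
6.6 [1.2 3.9 1.8] 0.2092279769961893 [   3.2   28.2  -46.8  110.2   58.    46.8 -133.2] local [0.1252 0.1232 0.0416] ang 0.7774679899563907 0.1756914316101832
turn [ 0.0007 -0.0011 -0.0052] shift in old axes [-0.0007 -0.0013  0.0016] in new axes [-0.0007 -0.0013  0.0016]
w [[270.  315.5]
 [270.2 306.1]
 [271.3 454.4]]
t [[180.7 224.5]
 [182.  222.7]
 [216.6 267.7]]
[269 315] [180 224]
org 219 265
org 155 199
```

View pics/c3.png

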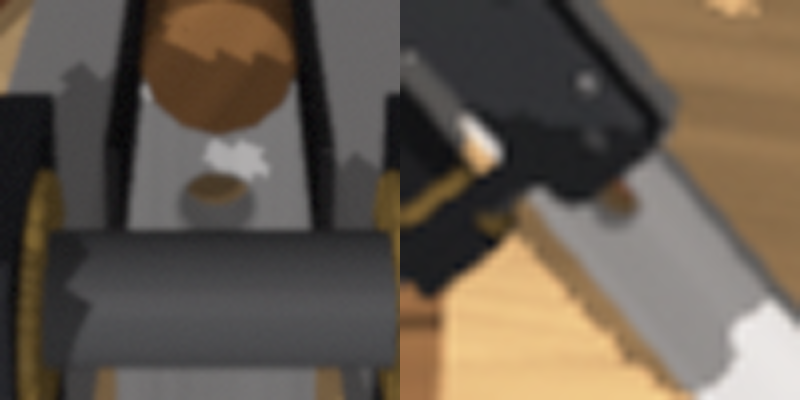

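Call:
send_rows(
  xyz=[
    [-0.0007,-0.0013,0],
    [0,0,0],
    [0,0,0],
    [0,0,0],
    [0,0,0],
    [0,0,-0.02],
    [0,0,-0.03],
    [0,0,-0.03],
    [0,0,-0.03],
    [0,0,0],
  ],
  dr=[
    [0,0,-0.005],
    [0,0,0],
    [0,0,0],
    [0,0,0],
    [0,0,0],
    [0,0,0],
    [0,0,0],
    [0,0,0],
    [0,0,0],
    [0,0,0],
  ],
  fingers=[255,255,160,80,80,80,80,80,80,80],
)

```text
clock: 7.7
tcp_pos: [0.545, 0.2552, 0.2402]
tool_rot: [[0.756, 0.502, 0.421], [0.58, -0.811, -0.076], [0.303, 0.301, -0.904]]
ft_force: [-0.4, 0.5, -0.1]
grip_width: 0.687
finger_force: 0.0
```

```bash
python3 st.py; python3 - <<'E'
from h import *
c=bot.camera_info('wrist');a=bot.grab_frame('wrist')[:,:,::-1];ct=bot.camera_info('top');t=bot.grab_frame('top')[:,:,::-1]
cs=bot.camera_info('scene');s=bot.grab_frame('scene')[:,:,::-1]
np.savez('s2.npz',R=c['R'],t=c['t']);cv2.imwrite('pics/w3.png',a);cv2.imwrite('pics/t3.png',t);cv2.imwrite('pics/sc3.png',s)
th=np.pi/4
H0=bar(th,.12,.011);H1=bar(th,.12,0)
for n,cc in(('w',c),('t',ct),('s',cs)): print(n,proj(cc,[H0,H1,bar(th,0,.0145),bar(th,.175,.061)]).round(1).tolist())
def f(im,cc,w,h,k):
    p=proj(cc,[H0])[0].astype(int)
    x,y=max(0,min(559-w,p[0]-w//2)),max(0,min(419-h,p[1]-h//2));print('org',x,y)
    return cv2.resize(im[y:y+h,x:x+w],None,fx=k,fy=k,interpolation=cv2.INTER_CUBIC)
cv2.imwrite('pics/c4.png',np.hstack([f(a,c,50,70,8),np.vstack([f(t,ct,50,35,8),f(s,cs,50,35,8)])]))
E
```

```text
7.7 [-0.4  0.5 -0.1] 0.687310955356834 [   8.8   17.   -54.9  109.4   44.2   53.  -123.6] local [0.1247 0.1244 0.1547] ang 0.78445708204644 0.17613499308901964
turn [ 0.0028 -0.0045  0.0006] shift in old axes [-0.0017 -0.0005  0.1147] in new axes [-1.200e-03 -1.000e-04  1.147e-01]
w [[271.8, 249.1], [271.8, 244.9], [271.9, 350.0], [271.5, 212.5]]
t [[180.7, 224.5], [182.0, 222.7], [216.6, 267.7], [155.8, 212.1]]
s [[331.4, 240.5], [329.5, 243.3], [330.4, 208.1], [341.3, 244.1]]
org 246 214
org 155 207
org 306 223
```

View pics/c4.png

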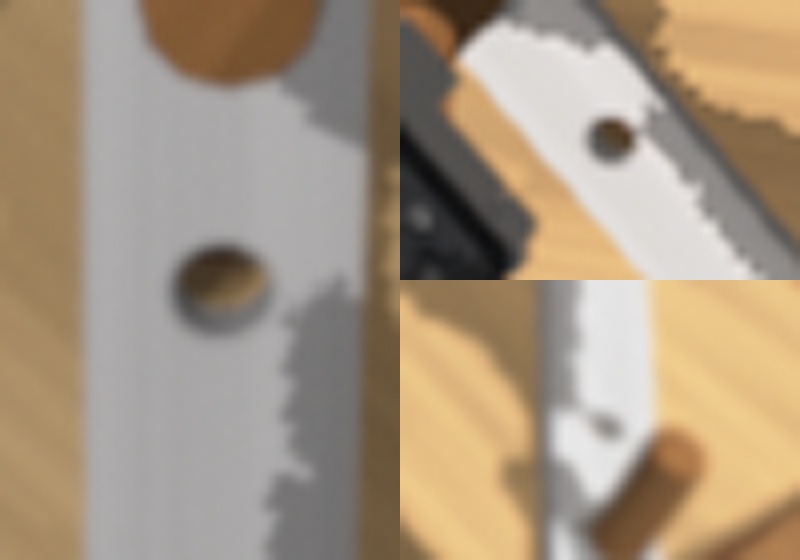

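```bash
python3 - <<'E'
from h import *
c=bot.camera_info('wrist');s=bot.sense();R=np.array(c['R']);C=-R.T@c['t'];n=deckR(YAW)[:,2]
H=bar(np.pi/4,.12,.011);d=C-H;h=d@n;print('height',h)
sh=-(d-h*n);print('tool shift',(s['tool_rot'].T@sh).round(4),'fx',c['fx'])
c2=dict(c);c2['t']=c['t']-R@sh;print(proj(c2,[H,bar(np.pi/4,.175,.061)]))
E
```

```text
height 0.29950100495567583
tool shift [-1.327e-01 -1.900e-03  1.000e-04] fx 318.63486922056563
[[273.04293844 112.49625897]
 [272.94331275  30.82510228]]
```

Call:
send_rows(
  xyz=[
    [-0.03,-0.0005,0],
    [-0.035,-0.0005,0.01],
    [-0.035,-0.0005,0.02],
    [-0.033,-0.0005,0.02],
    [0,0,0],
    [0,0,0],
  ],
  dr=[
    [0,0,0],
    [0,0,0],
    [0,0,0],
    [0,0,0],
    [0,0,0],
    [0,0,0],
  ],
  fingers=[80,80,80,80,80,80],
)

```text
clock: 8.45
tcp_pos: [0.464, 0.1742, 0.1504]
tool_rot: [[0.759, 0.502, 0.415], [0.579, -0.811, -0.078], [0.298, 0.299, -0.906]]
ft_force: [0.2, 0.3, -0.5]
grip_width: 0.688
finger_force: 0.0
```

```bash
python3 - <<'E'
from h import *
c=bot.camera_info('wrist');a=bot.grab_frame('wrist')[:,:,::-1];s=bot.sense();print(s['clock'],s['joints'].round(1))
th=np.pi/4
p=proj(c,[bar(th,.12,.011),bar(th,.12,0),bar(th,.12,-.015)]);print(p.round(1))
x,y=int(p[0,0])-20,int(p[0,1])-20;print('org',x,y)
f=cv2.resize(a[y:y+40,x:x+40],None,fx=15,fy=15,interpolation=cv2.INTER_CUBIC)
g=(255*(f/255.)**.5).astype(np.uint8)
cv2.imwrite('pics/w4.png',a);cv2.imwrite('pics/c5.png',g)
E
```

```text
8.5 [  13.9   10.8  -53.5  128.2   48.    37.8 -130.2]
[[273.8 111.9]
 [273.8 111.9]
 [273.8 112. ]]
org 253 91
```

View pics/c5.png

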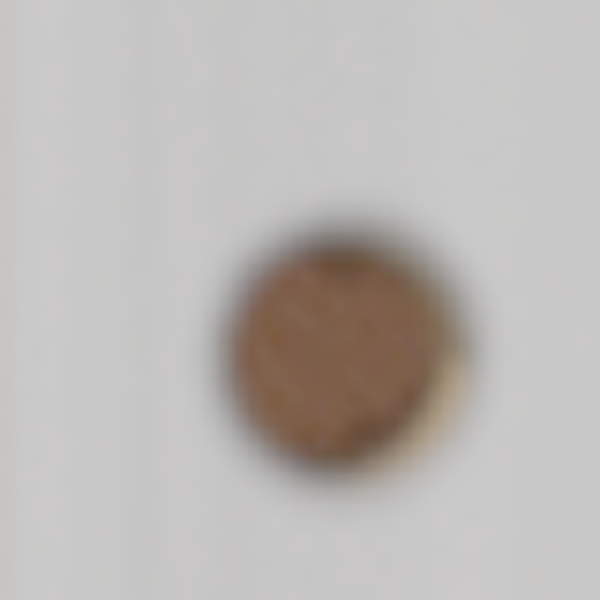

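```bash
python3 - <<'E'
from h import *
delta([.4705,-.2841,.20],np.diag([1.,-1,-1]))
E
```

```text
turn [ 0.2065 -0.3926  0.5936] shift in old axes [-0.2469  0.3901 -0.0066] in new axes [ 0.0059  0.4591 -0.0489]
```

Call:
send_rows(
  xyz=[
    [0,0,-0.03],
    [0,0,-0.03],
    [0,0,0],
    [0,0,0],
    [0,0,0],
    [0,0,0],
    [0,0,0],
    [0,0,0],
  ],
  dr=[
    [0,0,0],
    [0,0,0],
    [0.0344,-0.0654,0.0989],
    [0.0344,-0.0654,0.0989],
    [0.0344,-0.0654,0.0989],
    [0.0344,-0.0654,0.0989],
    [0.0344,-0.0654,0.0989],
    [0.0344,-0.0654,0.0989],
  ],
  fingers=[80,80,80,80,80,80,80,80],
)

```text
clock: 9.3
tcp_pos: [0.4401, 0.1803, 0.2062]
tool_rot: [[1.0, -0.003, -0.001], [-0.003, -1.0, 0.002], [-0.001, -0.002, -1.0]]
ft_force: [-1.1, 0.1, -0.9]
grip_width: 0.685
finger_force: 0.0
```

```bash
python3 - <<'E'
from h import *
print(bot.sense()['joints'].round(1))
delta([.4705,-.2841,.19],np.diag([1.,-1,-1]))
E
```

```text
[  21.6   14.5  -54.   111.6   13.3   60.4 -128.3]
turn [-0.0023  0.0015 -0.0028] shift in old axes [0.0317 0.4643 0.0151] in new axes [0.0304 0.4644 0.0162]
```

Call:
send_rows(
  xyz=[
    [0.003,0.042,0.0015],
    [0.003,0.042,0.0015],
    [0.003,0.042,0.0015],
    [0.003,0.042,0.0015],
    [0.003,0.042,0.0015],
    [0.003,0.042,0.0015],
    [0.003,0.042,0.0015],
    [0.003,0.042,0.0015],
    [0.003,0.042,0.0015],
    [0.003,0.042,0.0015],
    [0.0017,0.0443,0.0015],
    [0,0,0],
  ],
  dr=[
    [0,0,0],
    [0,0,0],
    [0,0,0],
    [0,0,0],
    [0,0,0],
    [0,0,0],
    [0,0,0],
    [0,0,0],
    [0,0,0],
    [0,0,0],
    [-0.002,0.0015,-0.003],
    [0,0,0],
  ],
  fingers=[80,80,80,80,80,80,80,80,80,80,80,80],
)

```text
clock: 10.5
tcp_pos: [0.4709, -0.2909, 0.1888]
tool_rot: [[1.0, -0.003, 0.003], [-0.003, -1.0, -0.003], [0.003, 0.003, -1.0]]
ft_force: [-1.2, 1.9, -0.1]
grip_width: 0.685
finger_force: 0.0
```

```bash
python3 - <<'E'
from h import *
s=bot.sense();print(s['clock'],s['joints'].round(1))
delta([.4705,-.2841,.064],np.diag([1.,-1,-1]))
c=bot.camera_info('wrist');a=bot.grab_frame('wrist')[:,:,::-1]
p=proj(c,[[.4705,-.2841,.105],[.4705,-.2841,.058]]);print(p.round(1))
x,y=max(0,int(p[0,0])-60),max(0,min(300,int(p[0,1])-60));print('org',x,y)
cv2.imwrite('pics/w5.png',a);cv2.imwrite('pics/c6.png',cv2.resize(a[y:y+120,x:x+120],None,fx=5,fy=5,interpolation=cv2.INTER_CUBIC))
E
```

```text
10.5 [ 59.1  21.5 -38.  103.   15.1  60.5 -74.6]
turn [ 0.0025 -0.0026 -0.0031] shift in old axes [-0.0007 -0.0071  0.1248] in new axes [-0.0004 -0.0068  0.1248]
[[263.9 209.1]
 [265.1 195.6]]
org 203 149
```

View pics/c6.png

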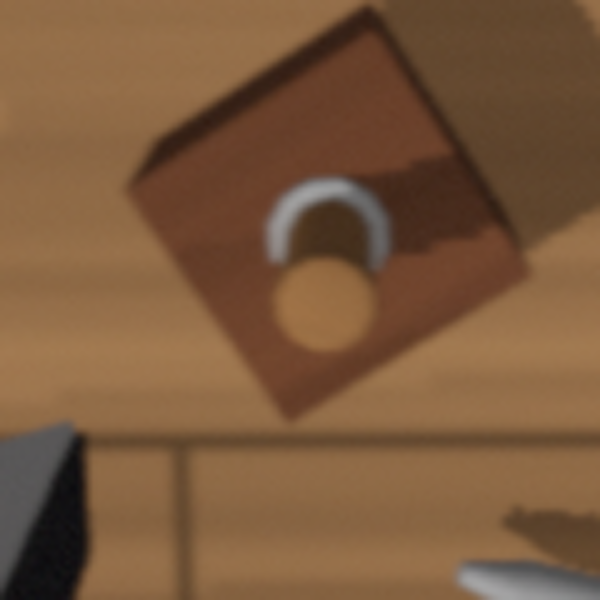

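Call:
send_rows(
  xyz=[
    [-0.0005,-0.0063,0.025],
    [0,0,0.03],
    [0,0,0.03],
    [0,0,0.025],
    [0,0,0.0148],
    [0,0,0],
    [0,0,0],
    [0,0,0],
    [0,0,0],
    [0,0,0],
    [0,0,0],
    [0,0,0],
  ],
  dr=[
    [0.0025,-0.0026,-0.003],
    [0,0,0],
    [0,0,0],
    [0,0,0],
    [0,0,0],
    [0,0,0],
    [0,0,0],
    [0,0,0],
    [0,0,0],
    [0,0,0],
    [0,0,0],
    [0,0,0],
  ],
  fingers=[80,80,80,80,80,80,150,190,255,255,255,255],
  newtons=15,
)

```text
clock: 11.75
tcp_pos: [0.4713, -0.2824, 0.0659]
tool_rot: [[1.0, 0.004, 0.002], [0.005, -1.0, -0.005], [0.002, 0.005, -1.0]]
ft_force: [-2.5, -25.0, 17.2]
grip_width: 0.212
finger_force: 13.3
```

```bash
python3 - <<'E'
from h import *
s=bot.sense();print(s['tcp_pos'],s['ft_force'],s['moment'],s['grip_width'],s['finger_force'])
delta([.4705,-.2841,.064],np.diag([1.,-1,-1]))
E
```

```text
[ 0.47125644 -0.2823901   0.06588572] [ -2.4946844  -25.01070892  17.20632255] [-6.2759797   0.54614917 -0.02206588] 0.21236403207201235 13.309218543581665
turn [ 0.0052 -0.002   0.0045] shift in old axes [-0.0008  0.0017  0.0019] in new axes [-0.0008  0.0017  0.0019]
```

Call:
send_rows(
  xyz=[
    [0,0.003,0],
    [0,0.003,0],
    [0,0,0],
    [0,0,0],
    [0,0,0],
  ],
  dr=[
    [0,0,0],
    [0,0,0],
    [0,0,0],
    [0,0,0],
    [0,0,0],
  ],
  fingers=[255,255,255,255,255],
)

```text
clock: 12.25
tcp_pos: [0.4708, -0.2857, 0.065]
tool_rot: [[1.0, 0.006, 0.0], [0.006, -1.0, -0.001], [0.0, 0.001, -1.0]]
ft_force: [-1.3, -4.7, 5.5]
grip_width: 0.189
finger_force: 15.0
```

```bash
python3 - <<'E'
from h import *
s=bot.sense();print(s['tcp_pos'],s['ft_force'],s['moment'],s['grip_width'],s['finger_force'])
delta([.4705,-.2841,.064],np.diag([1.,-1,-1]))
E
```

```text
[ 0.4708067  -0.28566136  0.06499628] [-1.26366431 -4.74324719  5.53336026] [-1.04505058  0.32403231  0.02723788] 0.18870679138906477 14.99707505106926
turn [ 0.0013 -0.0003  0.0058] shift in old axes [-0.0003 -0.0016  0.001 ] in new axes [-0.0003 -0.0016  0.001 ]
```

Call:
send_rows(
  xyz=[
    [0,0,0],
    [0,0.0007,0],
    [0,0,0],
    [0,0,0],
    [0,0,0],
    [0,0,0],
    [0,0,0],
  ],
  dr=[
    [0,0,0],
    [0,0,0],
    [0,0,0],
    [0,0,0],
    [0,0,0],
    [0,0,0],
    [0,0,0],
  ],
  fingers=[170,170,170,255,255,255,255],
  newtons=30,
)

```text
clock: 12.95
tcp_pos: [0.4706, -0.2856, 0.0644]
tool_rot: [[1.0, 0.006, -0.0], [0.006, -1.0, -0.0], [-0.0, 0.0, -1.0]]
ft_force: [-0.0, -1.2, -1.8]
grip_width: 0.185
finger_force: 30.0
```

```bash
python3 - <<'E'
from h import *
s=bot.sense();print(s['clock'],s['tcp_pos'],s['ft_force'],s['moment'],s['grip_width'],s['finger_force'])
E
```

```text
12.95 [ 0.47058625 -0.28563513  0.06443424] [-0.03632062 -1.20780026 -1.81586477] [-0.3810559  -0.12487928  0.020596  ] 0.18468952839008612 29.997251629829407
```

Call:
send_rows(
  xyz=[
    [0,0,-0.01],
    [0,0,-0.02],
    [0,0,-0.03],
    [0,0,-0.04],
    [0,0,-0.04],
    [0,0,-0.04],
    [0,0,0],
    [0,0,0],
  ],
  dr=[
    [0,0,0],
    [0,0,0],
    [0,0,0],
    [0,0,0],
    [0,0,0],
    [0,0,0],
    [0,0,0],
    [0,0,0],
  ],
  fingers=[255,255,255,255,255,255,255,255],
)

```text
clock: 13.75
tcp_pos: [0.4708, -0.2854, 0.2454]
tool_rot: [[1.0, 0.006, 0.001], [0.006, -1.0, -0.001], [0.001, 0.001, -1.0]]
ft_force: [-0.5, 0.2, -1.5]
grip_width: 0.186
finger_force: 30.0
```

```bash
python3 - <<'E'
from h import *
s=bot.sense();print(s['clock'],s['tcp_pos'],s['ft_force'],s['joints'].round(1),s['finger_force'],s['grip_width'])
H=bar(np.pi/4,.12,0);print(H)
delta(H+deckR(YAW)[:,2]*(.011+.03+.0514),toolR(np.pi/4))
E
```

```text
13.75 [ 0.47076595 -0.28542565  0.24536284] [-0.46150831  0.18232331 -1.4752495 ] [ 60.5  18.  -39.7  99.5  12.5  66.9 -72.4] 29.997986555099487 0.18623338987194693
[0.55865593 0.21247768 0.10036035]
turn [-0.2057  0.3911 -0.5877] shift in old axes [ 0.0527 -0.5047  0.0607] in new axes [ 0.312  -0.403   0.0376]
```

Call:
send_rows(
  xyz=[
    [0.0044,-0.042,0],
    [0.0044,-0.042,0],
    [0.0044,-0.042,0],
    [0.0044,-0.042,0],
    [0.0044,-0.042,0],
    [0.0044,-0.042,0],
    [0.0044,-0.042,0],
    [0.0044,-0.042,0],
    [0.0044,-0.042,0],
    [0.0044,-0.042,0],
    [0.0044,-0.042,0],
    [0.0044,-0.042,0],
  ],
  dr=[
    [0,0,0],
    [0,0,0],
    [0,0,0],
    [0,0,0],
    [0,0,0],
    [0,0,0],
    [0,0,0],
    [0,0,0],
    [0,0,0],
    [0,0,0],
    [0,0,0],
    [0,0,0],
  ],
  fingers=[255,255,255,255,255,255,255,255,255,255,255,255],
)

```text
clock: 14.95
tcp_pos: [0.5196, 0.2203, 0.2432]
tool_rot: [[1.0, 0.006, -0.002], [0.006, -1.0, -0.001], [-0.002, 0.001, -1.0]]
ft_force: [1.2, -0.9, 0.4]
grip_width: 0.188
finger_force: 30.0
```

Call:
send_rows(
  xyz=[
    [0,0,0],
    [0,0,0],
    [0,0,0],
    [0,0,0],
    [0,0,0],
    [0,0,0],
    [0,0,0],
    [0,0,0],
  ],
  dr=[
    [-0.0343,0.0652,-0.098],
    [-0.0343,0.0652,-0.098],
    [-0.0343,0.0652,-0.098],
    [-0.0343,0.0652,-0.098],
    [-0.0343,0.0652,-0.098],
    [-0.0343,0.0652,-0.098],
    [0,0,0],
    [0,0,0],
  ],
  fingers=[255,255,255,255,255,255,255,255],
)

```text
clock: 15.75
tcp_pos: [0.52, 0.2184, 0.2439]
tool_rot: [[0.76, 0.501, 0.413], [0.577, -0.813, -0.076], [0.297, 0.296, -0.908]]
ft_force: [0.6, 0.5, -0.3]
grip_width: 0.187
finger_force: 30.0
```

```bash
python3 - <<'E'
from h import *
s=bot.sense();print(s['clock'],s['tcp_pos'],s['ft_force'],s['joints'].round(1),s['finger_force'],s['grip_width'])
H=bar(np.pi/4,.12,0);print(H)
delta(H+deckR(YAW)[:,2]*(.011+.01+.0514),toolR(np.pi/4))
E
```

```text
15.75 [0.51999211 0.2183584  0.24391369] [ 0.64696545  0.52156455 -0.31619775] [  14.2   10.8  -55.5  113.9   37.7   49.3 -117.6] 29.998071491718292 0.18691487008057606
[0.55865593 0.21247768 0.10036035]
turn [-0.002   0.0027 -0.0027] shift in old axes [-0.0169 -0.0185  0.0743] in new axes [-0.017  -0.0187  0.0742]
```

Settle precisely with the tip about 10 mm above the bar, then look.

Call:
send_rows(
  xyz=[
    [-0.0085,-0.0093,0.01],
    [-0.0085,-0.0093,0.02],
    [0,0,0.025],
    [0,0,0.0192],
    [0,0,0],
    [0,0,0],
    [0,0,0],
  ],
  dr=[
    [-0.002,0.0027,-0.0027],
    [0,0,0],
    [0,0,0],
    [0,0,0],
    [0,0,0],
    [0,0,0],
    [0,0,0],
  ],
  fingers=[255,255,255,255,255,255,255],
)

```text
clock: 16.45
tcp_pos: [0.5292, 0.2188, 0.1675]
tool_rot: [[0.756, 0.504, 0.418], [0.581, -0.81, -0.075], [0.301, 0.3, -0.905]]
ft_force: [-0.4, 0.2, -0.8]
grip_width: 0.185
finger_force: 30.0
```

```bash
python3 - <<'E'
from h import *
s=bot.sense();print(s['clock'],s['joints'].round(1),s['ft_force'])
H=bar(np.pi/4,.12,0);n=deckR(YAW)[:,2]
delta(H+n*(.011+.01+.0514),toolR(np.pi/4))
ims=[]
tz=s['tool_rot'][:,2]
for nm,w,k in(('wrist',80,5),('top',50,8),('scene',50,8)):
    c=bot.camera_info(nm);a=bot.grab_frame(nm)[:,:,::-1];cv2.imwrite(f'pics/p_{nm}.png',a)
    print(nm,'hole,tip,collar',proj(c,[H+n*.011,s['tcp_pos']+tz*.0514,s['tcp_pos']+tz*.0094]).round(1).tolist())
    p=proj(c,[H+n*.011])[0].astype(int);x,y=[max(0,v-w//2) for v in p];x=min(x,560-w);y=min(y,420-w);print('org',x,y,k)
    ims.append(cv2.resize(a[y:y+w,x:x+w],(400,400),interpolation=cv2.INTER_CUBIC)[:, :])
im=np.hstack([ims[1],ims[2]]);cv2.imwrite('pics/c7.png',im);cv2.imwrite('pics/c7w.png',ims[0])
E
```

```text
16.45 [   8.2   18.5  -50.7  117.9   50.9   44.4 -130.1] [-0.35800305  0.21114229 -0.84838617]
turn [ 0.0006 -0.003   0.0014] shift in old axes [-0.0014 -0.0001  0.0011] in new axes [-0.0014 -0.0001  0.0011]
wrist hole,tip,collar [[271.7, 217.2], [271.8, 219.8], [271.4, 241.2]]
org 231 177 5
top hole,tip,collar [[180.7, 224.5], [178.8, 225.7], [173.2, 233.3]]
org 155 199 8
scene hole,tip,collar [[331.4, 240.5], [333.2, 238.2], [340.6, 227.3]]
org 306 215 8
```

View pics/c7.png

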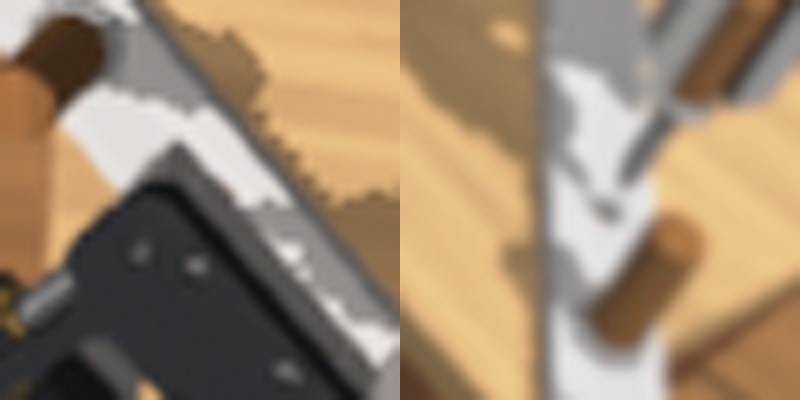

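Call:
send_rows(
  xyz=[
    [-0.002,0,0.002],
    [0,0,0.005],
    [0,0,0.005],
    [0,0,0.004],
    [0,0,0.004],
    [0,0,0],
    [0,0,0],
  ],
  dr=[
    [0,-0.003,0],
    [0,0,0],
    [0,0,0],
    [0,0,0],
    [0,0,0],
    [0,0,0],
    [0,0,0],
  ],
  fingers=[255,255,255,255,255,255,255],
)

```text
clock: 17.3
tcp_pos: [0.5358, 0.2158, 0.1477]
tool_rot: [[0.757, 0.505, 0.415], [0.582, -0.81, -0.077], [0.297, 0.3, -0.906]]
ft_force: [0.7, 0.8, -0.5]
grip_width: 0.187
finger_force: 30.0
```

```bash
cat > ins.py <<'E'
from h import *
s=bot.sense();T=s['tool_rot'];print(s['clock'],'force tool',(T.T@s['ft_force']).round(1),'mom',(T.T@s['moment']).round(2),s['finger_force'],s['grip_width'])
H=bar(np.pi/4,.12,0);n=deckR(YAW)[:,2]
print('seated at:');delta(H+n*(.011+.0094),toolR(np.pi/4))
E
python3 ins.py
```

```text
17.3 force tool [ 0.9 -0.5  0.7] mom [ 0.32 -0.33 -0.02] 29.99850869178772 0.18727554881185024
seated at:
turn [0.0004 0.0007 0.0026] shift in old axes [0.0013 0.     0.0323] in new axes [0.0012 0.     0.0323]
```

Call:
send_rows(
  xyz=[
    [0,0,0.003],
    [0,0,0.003],
    [0,0,0.003],
    [0,0,0.003],
    [0,0,0],
    [0,0,0],
  ],
  dr=[
    [0,0,0.002],
    [0,0,0],
    [0,0,0],
    [0,0,0],
    [0,0,0],
    [0,0,0],
  ],
  fingers=[255,255,255,255,255,255],
)

```text
clock: 17.9
tcp_pos: [0.5408, 0.2148, 0.1369]
tool_rot: [[0.758, 0.503, 0.415], [0.58, -0.811, -0.077], [0.298, 0.3, -0.906]]
ft_force: [0.6, 0.5, -1.6]
grip_width: 0.185
finger_force: 30.0
```

```bash
python3 ins.py
```

```text
17.9 force tool [ 0.3 -0.6  1.7] mom [ 0.32 -0.32  0.  ] 29.99843716621399 0.18456386470392872
seated at:
turn [0.0006 0.0007 0.0005] shift in old axes [ 0.0013 -0.0001  0.0203] in new axes [ 0.0013 -0.0001  0.0203]
```

Call:
send_rows(
  xyz=[
    [0,0,0.003],
    [0,0,0.003],
    [0,0,0.003],
    [0,0,0.003],
    [0,0,0.003],
    [0,0,0.002],
    [0,0,0],
    [0,0,0],
  ],
  dr=[
    [0,0,0],
    [0,0,0],
    [0,0,0],
    [0,0,0],
    [0,0,0],
    [0,0,0],
    [0,0,0],
    [0,0,0],
  ],
  fingers=[255,255,255,255,255,255,255,255],
)

```text
clock: 18.7
tcp_pos: [0.5479, 0.2135, 0.1216]
tool_rot: [[0.758, 0.503, 0.416], [0.58, -0.811, -0.077], [0.298, 0.3, -0.906]]
ft_force: [0.1, 0.2, -0.1]
grip_width: 0.191
finger_force: 30.0
```

```bash
python3 ins.py
```

```text
18.7 force tool [ 0.1 -0.2  0.1] mom [ 0.25 -0.34  0.01] 29.998400509357452 0.19088532556751606
seated at:
turn [0.0006 0.0005 0.0005] shift in old axes [ 0.0012 -0.0001  0.0034] in new axes [ 0.0012 -0.0001  0.0034]
```

Now creep until contact.

Call:
send_rows(
  xyz=[
    [0,0,0.001],
    [0,0,0.001],
    [0,0,0.001],
    [0,0,0],
    [0,0,0],
  ],
  dr=[
    [0,0,0],
    [0,0,0],
    [0,0,0],
    [0,0,0],
    [0,0,0],
  ],
  fingers=[255,255,255,255,255],
)

```text
clock: 19.2
tcp_pos: [0.5492, 0.2132, 0.1188]
tool_rot: [[0.758, 0.503, 0.416], [0.58, -0.811, -0.077], [0.298, 0.3, -0.906]]
ft_force: [0.3, -0.2, -0.9]
grip_width: 0.188
finger_force: 30.0
```

```bash
python3 ins.py
```

```text
19.2 force tool [-0.1  0.1  0.9] mom [ 0.33 -0.37 -0.01] 29.99838352203369 0.18806315591946374
seated at:
turn [0.0007 0.0005 0.0005] shift in old axes [ 0.0012 -0.0001  0.0003] in new axes [ 0.0012 -0.0001  0.0003]
```

Call:
send_rows(
  xyz=[
    [0,0,0.0007],
    [0,0,0.0007],
    [0,0,0.0006],
    [0,0,0],
    [0,0,0],
  ],
  dr=[
    [0,0,0],
    [0,0,0],
    [0,0,0],
    [0,0,0],
    [0,0,0],
  ],
  fingers=[255,255,255,255,255],
)

```text
clock: 19.7
tcp_pos: [0.55, 0.2131, 0.117]
tool_rot: [[0.758, 0.503, 0.416], [0.58, -0.811, -0.077], [0.298, 0.3, -0.906]]
ft_force: [0.2, -0.5, -1.1]
grip_width: 0.187
finger_force: 30.0
```

```bash
python3 ins.py
```

```text
19.7 force tool [-0.5  0.1  1.1] mom [ 0.32 -0.32 -0.01] 29.998413920402527 0.18659710406990054
seated at:
turn [0.0007 0.0005 0.0005] shift in old axes [ 0.0012 -0.0001 -0.0017] in new axes [ 0.0012 -0.0001 -0.0017]
```

Call:
send_rows(
  xyz=[
    [0,0,0.0007],
    [0,0,0.0007],
    [0,0,0.0006],
    [0,0,0],
    [0,0,0],
  ],
  dr=[
    [0,0,0],
    [0,0,0],
    [0,0,0],
    [0,0,0],
    [0,0,0],
  ],
  fingers=[255,255,255,255,255],
)

```text
clock: 20.2
tcp_pos: [0.5506, 0.2137, 0.1164]
tool_rot: [[0.757, 0.503, 0.417], [0.581, -0.81, -0.077], [0.299, 0.301, -0.906]]
ft_force: [-19.7, -3.7, 28.7]
grip_width: 0.186
finger_force: 30.0
```

```bash
python3 ins.py
```

```text
20.2 force tool [ -8.5   1.8 -33.9] mom [-0.03 -2.4  -0.06] 30.009115040302277 0.18580173486701976
seated at:
turn [ 0.0016 -0.0008  0.0015] shift in old axes [ 0.0006  0.0003 -0.0024] in new axes [ 0.0006  0.0003 -0.0024]
```

Call:
send_rows(
  xyz=[
    [0,0,-0.0008],
    [0,0,0],
    [0,0,0],
    [0,0,0],
    [0,0,0],
    [0,0,0],
  ],
  dr=[
    [0,0,0],
    [0,0,0],
    [0,0,0],
    [0,0,0],
    [0,0,0],
    [0,0,0],
  ],
  fingers=[255,255,130,80,80,80],
)

```text
clock: 20.8
tcp_pos: [0.5505, 0.2129, 0.1159]
tool_rot: [[0.758, 0.503, 0.416], [0.58, -0.811, -0.077], [0.298, 0.3, -0.906]]
ft_force: [1.1, 0.0, -0.3]
grip_width: 0.49
finger_force: 0.0
```

```bash
python3 ins.py
```

```text
20.8 force tool [0.7 0.5 0.7] mom [ 0.2  -0.21 -0.06] 0.0 0.48984611249828347
seated at:
turn [0.0007 0.0006 0.0004] shift in old axes [ 0.0013 -0.0002 -0.0029] in new axes [ 0.0013 -0.0002 -0.0029]
```

Call:
send_rows(
  xyz=[
    [0,0,0],
    [0,0,-0.01],
    [0,0,-0.02],
    [0,0,-0.03],
    [0,0,-0.04],
    [0,0,-0.04],
    [-0.03,0.03,0],
    [-0.03,0.04,0],
    [0,0.045,0],
    [0,0.045,0],
    [0,0,0],
    [0,0,0],
  ],
  dr=[
    [0,0,0],
    [0,0,0],
    [0,0,0],
    [0,0,0],
    [0,0,0],
    [0,0,0],
    [0,0,0],
    [0,0,0],
    [0,0,0],
    [0,0,0],
    [0,0,0],
    [0,0,0],
  ],
  fingers=[60,60,60,60,60,60,60,60,60,60,60,60],
)

```text
clock: 22.0
tcp_pos: [0.5275, 0.0637, 0.2728]
tool_rot: [[0.759, 0.502, 0.415], [0.58, -0.811, -0.078], [0.298, 0.299, -0.907]]
ft_force: [-0.5, 0.7, -0.7]
grip_width: 0.765
finger_force: 0.0
```

```bash
python3 - <<'E'
from h import *
s=bot.sense();print(s['clock'],s['tcp_pos'])
H=bar(np.pi/4,.12,0);n=deckR(YAW)[:,2]
pt=lambda z:H+n*z
K=bar(np.pi/4,.175,.061)
for nm in('top','scene'):
    c=bot.camera_info(nm);a=bot.grab_frame(nm);cv2.imwrite(f'pics/f_{nm}.png',a[:,:,::-1])
    q=proj(c,[pt(.012),pt(.0125+.0015),pt(.061),pt(.081),K]).round(1)
    print(nm,'base,collar,top,top+20mm,knobtop',q.tolist())
    for nme,z0 in(('pin',H),('knob',bar(np.pi/4,.175,0))):
        r=[]
        for z in np.arange(.003,.085,.003):
            p=proj(c,[z0+n*z])[0].round().astype(int);r.append('%d:%s'%(round(z*1000),'/'.join(map(str,a[p[1],p[0]]))))
        print(nme,' '.join(r))
E
```

```text
22.0 [0.52751707 0.06374988 0.2728056 ]
top base,collar,top,top+20mm,knobtop [[180.5, 224.6], [180.3, 225.0], [174.0, 233.3], [171.2, 237.1], [155.8, 212.1]]
pin 3:68/46/27 6:68/45/27 9:68/45/27 12:68/45/27 15:68/46/26 18:67/44/26 21:68/46/28 24:68/46/27 27:68/46/27 30:68/46/28 33:68/46/28 36:69/46/28 39:69/46/28 42:93/62/37 45:123/83/48 48:161/108/64 51:167/112/66 54:168/113/67 57:168/113/68 60:168/113/67 63:168/112/66 66:169/113/67 69:169/112/66 72:178/122/75 75:203/151/99 78:203/151/99 81:233/192/132 84:236/196/135
knob 3:64/42/25 6:65/43/26 9:64/43/26 12:64/44/26 15:64/43/26 18:63/43/26 21:62/41/25 24:62/41/25 27:63/42/26 30:63/42/26 33:69/46/26 36:69/46/26 39:144/97/57 42:144/97/57 45:159/107/63 48:160/108/63 51:170/114/67 54:171/114/68 57:173/116/69 60:172/115/68 63:169/113/67 66:168/112/66 69:168/112/66 72:171/114/68 75:171/114/68 78:173/121/76 81:173/121/76 84:174/122/78
scene base,collar,top,top+20mm,knobtop [[331.5, 240.3], [331.9, 239.8], [340.1, 227.7], [343.7, 222.3], [341.3, 244.1]]
pin 3:185/184/183 6:144/139/135 9:127/113/102 12:110/80/55 15:110/80/55 18:108/76/47 21:105/75/48 24:106/75/47 27:106/75/47 30:109/78/49 33:105/75/48 36:105/75/48 39:101/72/46 42:108/77/50 45:102/73/47 48:103/74/48 51:108/77/49 54:124/88/55 57:144/101/61 60:163/113/69 63:168/119/73 66:201/156/104 69:220/174/119 72:226/186/128 75:225/185/128 78:221/180/125 81:217/175/121 84:217/175/121
knob 3:150/146/145 6:136/127/121 9:114/88/69 12:114/88/69 15:107/75/47 18:104/74/46 21:105/75/47 24:105/75/47 27:108/77/49 30:108/77/49 33:105/76/49 36:109/78/49 39:107/78/50 42:108/77/50 45:102/73/46 48:117/83/53 51:117/83/53 54:152/106/65 57:167/115/70 60:167/116/71 63:170/120/74 66:181/133/85 69:221/175/119 72:226/186/128 75:226/187/129 78:227/188/129 81:228/190/131 84:232/194/134
```

```bash
python3 -c "
from workcell import bot
print(bot.finish_job())"
```

```text
the job is handed in; nothing more can be done
None
```

The bar is swung round to the mitre hole, and the lock pin is pushed through both holes with its collar on the bar; I let go and handed the job in at about 22 s. With no picture views left, I confirmed the pin was seated from contact force (about 34 N) and its handle height in the final images. The arm went nowhere near the jar, screwdriver or sanding block.

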